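Roll the last cylinder canister up its rack lane, past the catch

TASK

Two of the three sloped lanes of the rack already have their recording canister parked at the top; with the fingertips push the third canister, which lies at the foot of its lane, up the slope and over the spring catch to the end stop, so that the catch springs up behind it and it cannot roll back. Its lid is loose, so keep it rolling or sliding in its lane: do not take it between the fingers or lift it, and push it slowly, without flinging it or letting it run back down. Leave the two parked canisters and everything else where they are, and finish with the hand clear.

Things in the scene. Friction and masses are not known exactly. Their poses are not given: they have to be found in the camera images.
- can_center (a point): Centre of the canister to push: brown fibre tube, smooth bright metal ends, white paper band, 62 mm in diameter, 112 mm long, about 180 g, lying across its lane at the foot against the lip (chute x about 25 mm, 31 mm off the floor). Friction about 0.35; it rolls freely and runs back down when let go short of the catch. Its orientation turns as it rolls and means nothing.
- chute: The open lane: white steel gutter 116 mm wide inside, rising about 8 degrees. Origin: middle of the floor's surface at the low end, about 28 mm above the table. x: up the slope along the floor; y: across; z: square off the floor. Side walls stand 22 mm high, the lip at x = 0 12 mm; the space before it is free. Three such lanes stand side by side, 129 mm apart, on a fixed rack.
- end_stop (a point): Middle of the rigid end stop's face at the top of the open lane, at chute x = 185 mm, level with the floor's surface; the stop stands 45 mm above the floor. A canister touching it has its centre at chute x = 154 mm; released, it leans back on the catch, up to about 4 mm lower.
- catch (a joint): Spring catch of the open lane: a steel tongue 28 mm wide in the middle of the floor, hinged at chute x = 80 mm, rising up the slope. 0 rad: fully up; 0.34 rad: flush with the floor. A canister rolling over presses it down (about 0.5 N at the nose); once the canister is at the stop it springs up behind it.
- catch_nose (a point): Centre of that catch's rounded nose (3 mm radius): when up, at chute x = 123 mm and 11.5 mm off the floor, its top 14.5 mm. Fingertips at least 18 mm off the floor pass over it.
- can_2_center (a point): Centre of one of the two parked canisters (same kind, 62 mm in diameter), at the top of its own lane beside the open one. It stays there.
- can_3_center (a point): Centre of the other parked canister, likewise.
- spare_can_center (a point): Centre of a like canister that stands upright on the table at the rack's left side (seen from the robot), 112 mm tall. Bystander.
- dust_brush: Dusting brush lying on the table at the rack's right side, about 200 mm long. Bystander.
- loupe_top (a point): Top of a black loupe standing on the table at the right, 48 mm in diameter, 50 mm tall. Bystander.
- paperweight: Brass disc weight, 52 mm in diameter, 28 mm tall, on the table at the left; origin in its underside. Bystander.
- pencil_cup: Grey cup with two pencils, 72 mm in diameter, 95 mm tall (pencils to 155 mm), on the table at the left; origin in its underside. Bystander.
- figurine: Pale clay figurine, 48 mm in diameter, 129 mm tall, standing on the white padded board at the right; origin in its underside. Bystander.

How it is judged:
At the end, for the whole second after the job is handed in: The canister lies on its lane's floor with its centre 147 to 158 mm up the chute (at most 7 mm short of touching the end stop), at rest (under 10 mm/s), the catch is up behind it (under 0.06 rad), the parked canisters are within 8 mm and the other things within 20 mm of where they stood (x of can_center in the frame of chute between 0.147 and 0.158 m and z of can_center in the frame of chute between 0.028 and 0.034 m and value of joint catch below 0.06 rad and linear speed of can below 0.01 m/s and distance of each of can_2_center, can_3_center from where it was at the start of the episode below 0.008 m and distance of each of spare_can_center, dust_brush, loupe_top, paperweight, pencil_cup, figurine from where it was at the start of the episode below 0.02 m).
It fails at once if the canister is lifted: its centre more than 46 mm off the floor of its lane (15 mm above rolling height) (z of can_center in the frame of chute above 0.046 m).
It fails at once if the canister is taken between the fingers: the grasp point comes within 22 mm of its centre (distance between the grasp point and can_center below 0.022 m).
It fails at once if the canister is flung or runs back: faster than 0.35 m/s (linear speed of can above 0.35 m/s).
It fails at once if a parked canister is pushed out of place (over 15 mm) (distance of any of can_2_center, can_3_center from where it was at the start of the episode above 0.015 m).
It fails at once if something else on the table is knocked (over 30 mm) (distance of any of spare_can_center, dust_brush, loupe_top, paperweight, pencil_cup, figurine from where it was at the start of the episode above 0.03 m).
It also fails if it takes over 32 s, if anything falls off the work surface, if the arm or the gripper's body presses on something with over 40 N, if the wrist force passes 120 N, or if a joint passes its speed limit or range.

ROBOT

A 6-joint arm with a two-finger parallel gripper is mounted at the origin on the work surface. World frame = base frame: x ahead of the robot, y to its left, z up, the work surface at z = 0. Lengths are in m, angles in rad, forces in N, time in s.
With the tool pointing down it reaches from about 0.35 to 0.975 m from the base axis. Payload 7.1 kg.
Tool frame: the origin (TCP) lies midway between the tips of the shut fingers; the grasp point (between the pads) lies 19 mm behind it; z points along the fingers, y is the line along which they close (so a half turn about z gives the same grasp; the last joint's range is limited). The gripper opens to 88 mm and grips with 3 to 60 N. Pads are 20 mm wide; open, the fingers measure 115 mm over their backs; the gripper's body (75 mm by 178 mm) begins 61 mm behind the grasp point.
Start: joints at [1.285, 0.423, 1.63, -0, 1.089, -0.019], TCP at [0.165, 0.603, 0.202] pointing down, gripper open.
Joint ranges: [-3, 3], [-0.9, 2.11], [0.09, 2.58], [-1.31, 4.45], [0.11, 2.69], [-2.54, 2.54]. Speed limits (rad/s): [2.39, 2.39, 3.01, 3.14, 3.14, 3.14].

INTERFACE

Orientations are given as a unit quaternion [w, x, y, z].
In Python, from station import move_pose, movel, movej, command_gripper, wait, inverse_kinematics, read_camera, camera_info, MotionError, job_done, get_time, get_joint_pos, get_qvel, get_effort, get_tcp_pos, get_ee_rot, get_ft_force, get_ft_torque, get_grip_width, get_finger_force gives the robot as it stands. Calls block until the motion is done:
- move_pose(position, orientation): joint-space move of the TCP to a pose.
- movel(position, frame=None, v=0.15, until_force=None): straight line of the TCP; frame=None keeps the orientation; v is the mean speed in m/s. With until_force (N) it stops when the force on the tool has changed by that much, and returns True; else False.
- movej(angles): joint-space move.
- command_gripper(opening): opening from 0.0 (shut) to 1.0 (fully open); the grip force is fixed at half the most; returns when the fingers have stopped.
- wait(seconds).
- inverse_kinematics(position, orientation): joint angles nearest the present ones, or None.
- read_camera(name): name is "scene" or "top" or "wrist"; returns the picture (384x512x3 uint8, red, green, blue); there is no depth.
- camera_info(name): a dict with "intrinsics" (3x3 intrinsics, pixels), "T" (4x4, takes a point from camera to world coordinates); the wrist camera has in their place "tool_from_camera" (4x4, takes a point from camera to tool coordinates, whose origin is the TCP and whose axes are the flange's). Camera axes: x right, y up, looking along -z (the intrinsics and any distortion apply to the point x, -y, -z); pixel columns grow to the right and rows downward; lengths in m; the calibration is good to about 2 mm. A picture is of the moment at which its call begins: read the wrist's pose just before it. camera_info takes no time and is no camera call.
A pose or a line that the arm cannot do raises MotionError and nothing moves.
- job_done(): hands the job in; it is judged then, once.
Readings, each from a call of its own:
- get_time(): time.
- get_joint_pos(): joint angles.
- get_qvel(): joint speeds.
- get_effort(): joint torques, N m.
- get_tcp_pos(): TCP position.
- get_ee_rot(): TCP orientation.
- get_ft_force(): force on the tool from outside, world axes, zero at the start.
- get_ft_torque(): the same for the moment, N m.
- get_grip_width(): opening from 0.0 (shut) to 1.0 (fully open).
- get_finger_force(): force on a finger pad.
Only numpy, scipy, OpenCV 4.12 (cv2) and the standard library are available. Lean on these libraries where they do the work, as an engineer would, in place of code of your own. Each camera call takes 0.05 s, during which the arm holds its last target. There are 200 camera calls.

## Working session

There is one attempt and no reset: what is moved stays moved. The work goes in short steps, each a Python script; the robot and the scene stay as the last script left them, time stands still between calls to the robot, and variables do not carry over. Pictures are saved under pics/ and viewed, at most 10 in all, crops included, and the job is handed in when it is done.

```bash
mkdir -p pics; ls
python3 - <<'E'
from station import *
import cv2,numpy as np
np.set_printoptions(precision=4,suppress=True)
for n in("scene","top"):
    im=read_camera(n); cv2.imwrite(f"pics/{n}0.png",im[:,:,::-1]); c=camera_info(n); print(n,{k:np.array(v) if not isinstance(v,str) else v for k,v in c.items()})
print(get_time(),get_ee_rot(),get_tcp_pos())
E
```

```text
pics
scene {'intrinsics': array([[364.5997,   0.    , 255.0023],
       [  0.    , 364.5997, 188.8974],
       [  0.    ,   0.    ,   1.    ]]), 'T': array([[-0.6353, -0.6338,  0.4413,  1.0381],
       [ 0.7721, -0.533 ,  0.3459,  0.4437],
       [ 0.016 ,  0.5605,  0.828 ,  1.0406],
       [ 0.    ,  0.    ,  0.    ,  1.    ]])}
top {'intrinsics': array([[413.711 ,   0.    , 260.1922],
       [  0.    , 413.711 , 200.7671],
       [  0.    ,   0.    ,   1.    ]]), 'T': array([[ 0.004 ,  0.9827, -0.1851,  0.3001],
       [-0.9995, -0.002 , -0.0324, -0.0048],
       [-0.0322,  0.1851,  0.9822,  1.2468],
       [ 0.    ,  0.    ,  0.    ,  1.    ]])}
0.1 [-0.0001  0.133   0.9911 -0.0007] [0.1646 0.6024 0.2011]
```

View pics/top0.png

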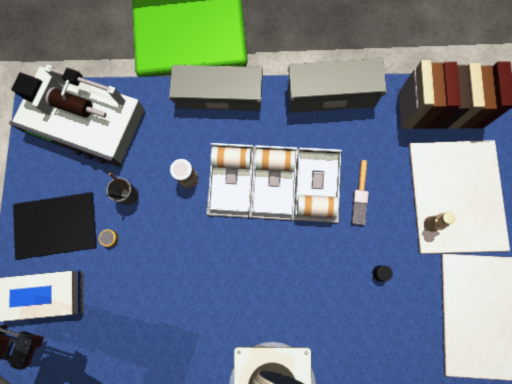

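View pics/scene0.png

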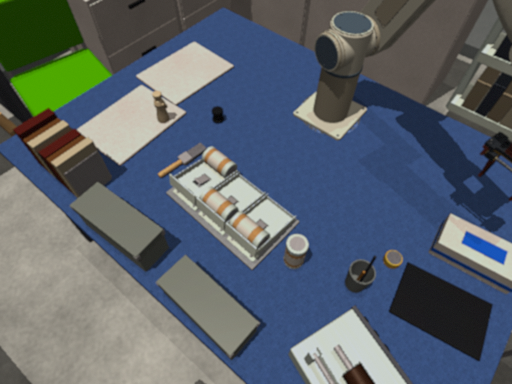

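Top view: the open lane is the right one, with its canister at the foot at about (318,207). The parked canisters are at (231,157) and (275,159), and the lanes rise away from the robot. I'll locate the canisters and rack edges numerically.

```bash
cat > h.py <<'E'
import numpy as np,cv2
from station import *
np.set_printoptions(precision=4,suppress=True)
def ray(n,uv):
    c=camera_info(n);K=np.array(c["intrinsics"]);T=np.array(c["T"])
    d=np.linalg.inv(K)@np.array([uv[0],uv[1],1.]); d=T[:3,:3]@np.array([d[0],-d[1],-d[2]])
    return T[:3,3],d
def onz(n,uv,z):
    o,d=ray(n,uv); return o+d*(z-o[2])/d[2]
def tri(u,v):
    (o1,d1),(o2,d2)=ray("top",u),ray("scene",v)
    s=np.linalg.lstsq(np.c_[d1,-d2],o2-o1,rcond=None)[0]
    return (o1+d1*s[0]+o2+d2*s[1])/2,np.linalg.norm(o1+d1*s[0]-o2-d2*s[1])
E
python3 - <<'E'
from h import *
P={}
for n,(x0,x1,y0,y1) in {"top":(205,345,138,226),"scene":(165,300,143,260)}.items():
    im=cv2.imread(f"pics/{n}0.png"); h=cv2.cvtColor(im,cv2.COLOR_BGR2HSV)
    m=cv2.inRange(h,(5,90,90),(22,255,255)); k=np.zeros_like(m);k[y0:y1,x0:x1]=255;m&=k
    N,_,st,ce=cv2.connectedComponentsWithStats(m)
    L=[(ce[i],st[i,4]) for i in range(1,N) if st[i,4]>15]; print(n,[(np.round(c,1),a) for c,a in L])
    big=cv2.resize(im[y0:y1,x0:x1],None,fx=5,fy=5,interpolation=cv2.INTER_CUBIC); cv2.imwrite(f"pics/{n}_c.png",big)
E
```

```text
top [(array([220.4, 156.2]), np.int32(126)), (array([242.4, 157.1]), np.int32(93)), (array([265.1, 158.7]), np.int32(126)), (array([287.3, 160.1]), np.int32(91)), (array([307.6, 204.9]), np.int32(123)), (array([330.5, 206.3]), np.int32(94))]
scene [(array([208.7, 154.1]), np.int32(53)), (array([222.2, 164.3]), np.int32(74)), (array([172.6, 166.1]), np.int32(90)), (array([208.4, 194.4]), np.int32(63)), (array([223. , 206.8]), np.int32(88)), (array([238.3, 219.9]), np.int32(74)), (array([254.5, 233.3]), np.int32(105))]
```

View pics/top_c.png

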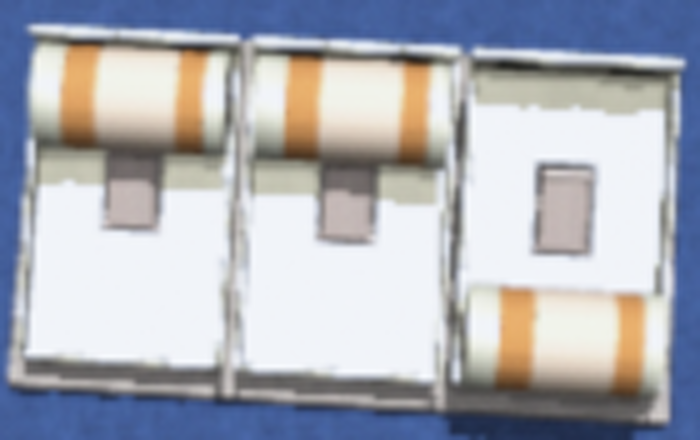

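View pics/scene_c.png

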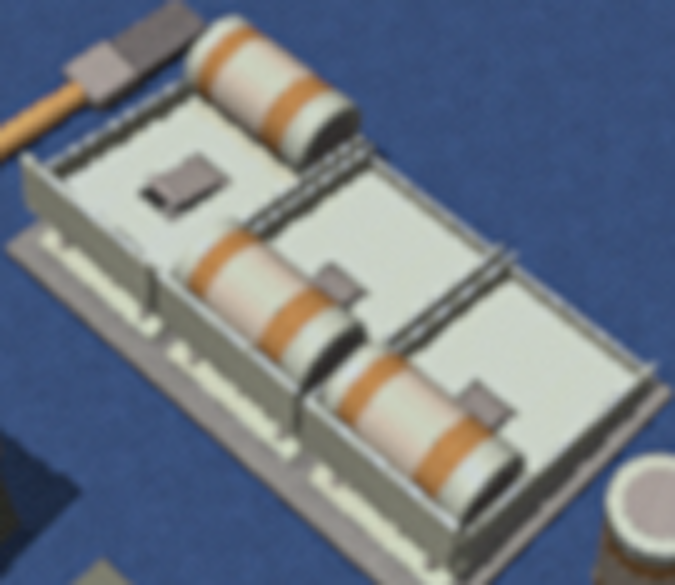

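The crops show the canister squarely across the right lane against the lip, with the catch in front of it and a clear space before the lip. Next I compute the chute frame and make the approach.

```bash
cat >> h.py <<'E'
a2=onz("top",(231.4,156.65),.080);a3=onz("top",(276.2,159.4),.080);c0=onz("top",(319.0,205.6),.062)
v=a2-a3; yaw=np.arctan2(-v[0],v[1]); s=np.radians(8)
Y=np.array([-np.sin(yaw),np.cos(yaw),0]);H=np.array([np.cos(yaw),np.sin(yaw),0])
X=H*np.cos(s)+np.array([0,0,np.sin(s)]);Z=np.cross(X,Y)
O=c0-.025*X-.031*Z; O[2]=.028
def ch(x,y,z): return O+x*X+y*Y+z*Z
from scipy.spatial.transform import Rotation as R
def quat(flip):
    f=-1 if flip else 1
    q=R.from_matrix(np.c_[f*X,-f*Y,-Z]).as_quat(); return [q[3],q[0],q[1],q[2]]
E
python3 - <<'E'
from h import *
print(a2,a3,c0,np.linalg.norm(v),np.degrees(yaw),O)
for a in(a2,a3,c0): print(np.array([X,Y,Z])@(a-O))
print(tri((231.4,156.65),(246.4,226.6)),tri((276.2,159.4),(215.7,200.6)),tri((319,205.6),(215.4,159.2)))
for f in(0,1):
  for p in(ch(-.06,0,.12),ch(-.05,0,.021),ch(.115,0,.021)): print(f,inverse_kinematics(list(p),quat(f)))
E
```

```text
[0.6521 0.1188 0.08  ] [ 0.643  -0.0127  0.08  ] [ 0.5088 -0.1362  0.062 ] 0.13177444627721485 -3.956831353069356 [ 0.4884 -0.1348  0.028 ]
[0.1516 0.2643 0.0312]
[0.1516 0.1325 0.0312]
[0.025  0.     0.0308]
(array([0.6502, 0.1152, 0.0914]), np.float64(0.0057265448600143385)) (array([ 0.6417, -0.0152,  0.0909]), np.float64(0.006253696509211596)) (array([ 0.5103, -0.1392,  0.0682]), np.float64(0.008761236931454417))
0 [-0.3626  0.184   2.181   0.0671  0.644   1.2262]
0 [-0.3459  0.422   2.1861  0.0977  0.4008  1.2065]
0 [-0.2675  0.5407  1.8343  0.0466  0.6301  1.3366]
1 [-0.3626  0.184   2.181   0.0671  0.644  -1.9154]
1 [-0.3459  0.422   2.1861  0.0977  0.4008 -1.9351]
1 [-0.2675  0.5407  1.8343  0.0466  0.6301 -1.805 ]
```

Run:
```python
from h import *
movel([.22,.45,.26],v=.25); print(get_time())
p=ch(-.055,0,.021); hi=p.copy(); hi[2]=.25
move_pose(list(hi),quat(0)); print(get_time())
command_gripper(.5)
mid=p.copy(); mid[2]=.16; movel(list(mid),v=.2)
im=read_camera("wrist"); cv2.imwrite("pics/w1.png",im[:,:,::-1])
im=read_camera("scene"); 
cv2.imwrite("pics/s1.png",cv2.resize(im[80:280,130:330,::-1],None,fx=3,fy=3))
print(get_time(),get_tcp_pos(),mid,get_grip_width())
```

```text
0.9417
3.1417
4.6667 [ 0.4323 -0.1312  0.1613] [ 0.4312 -0.1308  0.16  ] 0.5015083272243732
```

View pics/w1.png

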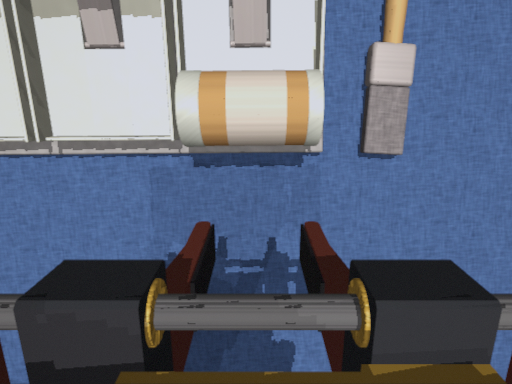

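View pics/s1.png

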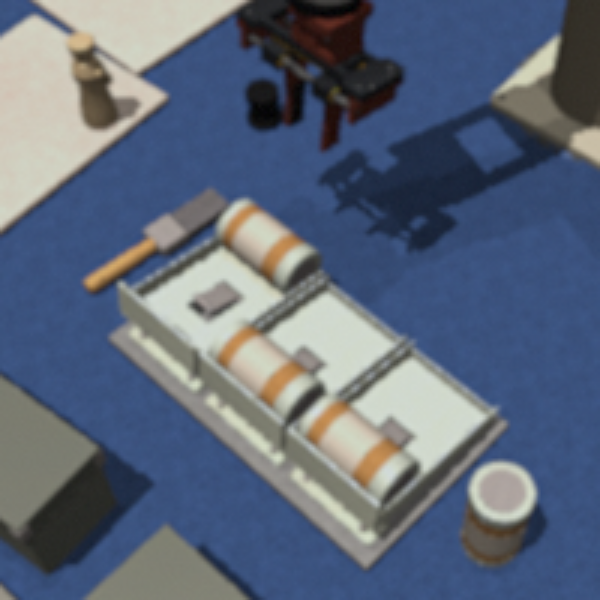

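Wrist view: the fingers straddle column 258 and the canister is centred at column 250, parallel to them, so the alignment is good. The scene view shows free space below the fingers. Now descend and push.

Run:
```python
from h import *
movel(list(ch(-.055,0,.022)),v=.1); f0=get_ft_force(); print(get_time(),f0)
r=movel(list(ch(.120,0,.022)),v=.03,until_force=6)
M=np.array([X,Y,Z])
print(r,get_time(),M@(get_tcp_pos()-O),M@(np.array(get_ft_force())-f0))
im=read_camera("top"); cv2.imwrite("pics/t2.png",cv2.resize(im[120:240,190:370,::-1],None,fx=4,fy=4,interpolation=cv2.INTER_CUBIC))
```

```text
5.9917 [-0.4638 -0.2703 -0.0589]
True 9.0333 [0.0333 0.0002 0.0218] [-1.3859  0.4028  1.3505]
```

View pics/t2.png

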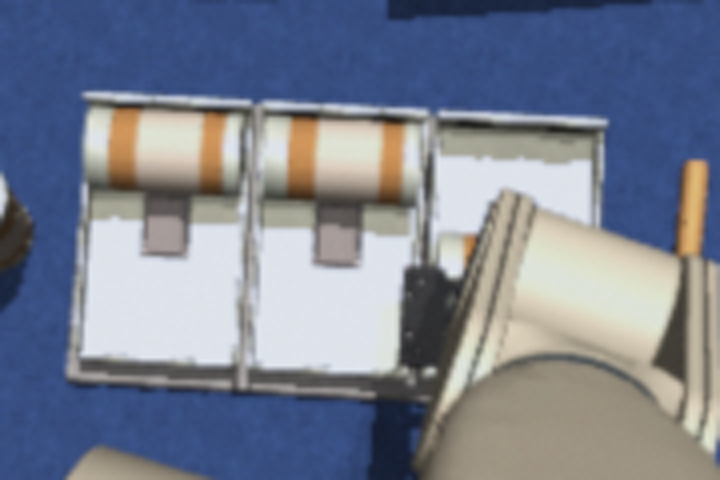

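It stopped where the canister first meets the catch ramp (canister x of about 74 mm), as the geometry predicts. I'll continue slowly with a higher force limit.

Run:
```python
from h import *
M=np.array([X,Y,Z]);f0=np.array([-0.4638,-0.2703,-0.0589])
r=movel(list(ch(.122,0,.022)),v=.025,until_force=15)
print(r,get_time(),M@(get_tcp_pos()-O),M@(np.array(get_ft_force())-f0))
im=read_camera("scene"); cv2.imwrite("pics/s2.png",cv2.resize(im[130:270,150:310,::-1],None,fx=4,fy=4,interpolation=cv2.INTER_CUBIC))
```

```text
True 12.15 [0.1142 0.0001 0.0213] [-1.0211  0.1536  2.0729]
```

View pics/s2.png

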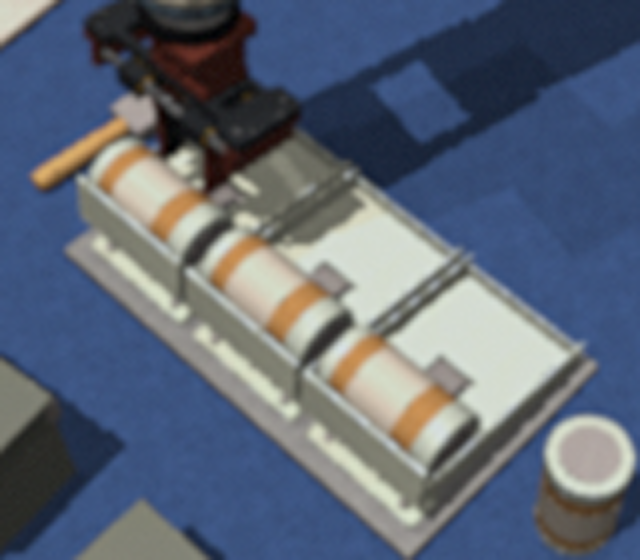

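The stop was felt at tool x = 114 mm (expected 113), and the canister is in line with the parked ones. Now back off a little, slowly, and check that it stays.

```bash
cat >> h.py <<'E'
def bands(tag):
    im=np.ascontiguousarray(read_camera("scene")[:,:,::-1]); cv2.imwrite(f"pics/{tag}.png",im)
    m=cv2.inRange(cv2.cvtColor(im,cv2.COLOR_BGR2HSV),(5,90,90),(22,255,255)); m[:,:168]=0;m[:,300:]=0;m[:143]=0;m[260:]=0
    N,_,st,ce=cv2.connectedComponentsWithStats(m); print(tag,[tuple(np.round(ce[i],1)) for i in range(1,N) if st[i,4]>25])
E
python3 - <<'E'
from h import *
bands("b0")
movel(list(ch(.102,0,.022)),v=.015); bands("b1")
wait(.5); bands("b2"); print(get_time())
E
```

```text
b0 [(np.float64(174.0), np.float64(165.1)), (np.float64(180.0), np.float64(171.3)), (np.float64(193.5), np.float64(182.5)), (np.float64(208.5), np.float64(194.4)), (np.float64(223.0), np.float64(206.8)), (np.float64(238.3), np.float64(219.9)), (np.float64(254.5), np.float64(233.2))]
b1 [(np.float64(173.9), np.float64(165.1)), (np.float64(180.5), np.float64(171.2)), (np.float64(194.1), np.float64(182.4)), (np.float64(208.4), np.float64(194.4)), (np.float64(223.0), np.float64(206.8)), (np.float64(238.3), np.float64(219.9)), (np.float64(254.5), np.float64(233.3))]
b2 [(np.float64(173.9), np.float64(165.1)), (np.float64(180.5), np.float64(171.1)), (np.float64(194.1), np.float64(182.3)), (np.float64(208.4), np.float64(194.4)), (np.float64(223.0), np.float64(206.8)), (np.float64(238.3), np.float64(219.9)), (np.float64(254.5), np.float64(233.3))]
13.8167
```

After the 12 mm back-off, the canister settled by about 2 mm (0.6 px) onto the catch and stayed put. Now retreat and do a final check.

Run:
```python
from h import *
movel(list(ch(-.03,0,.024)),v=.08)
p=ch(-.06,0,.022); p[2]=.25; movel(list(p),v=.15)
move_pose([.25,.30,.30],quat(0))
bands("b3")
im=read_camera("top"); cv2.imwrite("pics/t3.png",cv2.resize(im[120:240,170:370,::-1],None,fx=4,fy=4,interpolation=cv2.INTER_CUBIC)); print(get_time())
```

```text
Traceback (most recent call last):
station.MotionError: the arm cannot take that pose within its joint ranges
```

The hand is already high at (-0.06, z 0.25). I'll take a pose that can be reached instead.

Run:
```python
from h import *
print(get_tcp_pos())
q=np.array(get_joint_pos()); q[0]+=1.0; movej(list(q))
bands("b3")
im=read_camera("top"); cv2.imwrite("pics/t3.png",cv2.resize(im[120:240,170:370,::-1],None,fx=4,fy=4,interpolation=cv2.INTER_CUBIC)); print(get_time())
```

```text
[ 0.4257 -0.1303  0.2493]
b3 [(np.float64(173.9), np.float64(165.1)), (np.float64(180.5), np.float64(171.2)), (np.float64(194.0), np.float64(182.4)), (np.float64(208.5), np.float64(194.3)), (np.float64(223.0), np.float64(206.8)), (np.float64(238.3), np.float64(219.9)), (np.float64(254.5), np.float64(233.3))]
18.7917
```

View pics/t3.png

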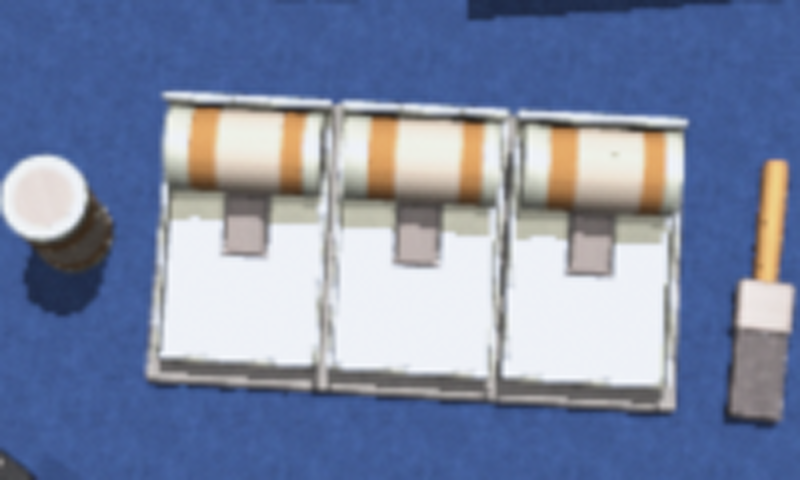

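The picture shows all three canisters in a row at the top, each held behind its catch. Nothing else has moved and the hand is clear.

```bash
python3 -c "
from station import *
print(job_done())"
```

```text
the job is handed in; nothing more can be done
None
```

The third canister is at the top of its lane, resting behind its raised catch; the last pictures show the parked canisters, spare canister and brush unmoved and the hand clear, and I handed the job in at about 19 s (no verdict was returned).

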